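# Back off a knurled lock ring two turns and swing the platen to its stop

### The job

Loosen the big knurled lock ring on the swing-platen fixture by rolling your fingertips along its rim: two full turns counter-clockwise seen from above, to within an eighth of a turn. Only then gently push the swing table round with a fingertip, counter-clockwise, until it rests against its far stop, and take the hand away. Do not grasp or lift anything: leave the specimen standing untouched on its platen, and do not disturb the other things on the bench.

Things in the scene. Friction and masses are not known exactly. Their poses are not given: they have to be found in the camera images.
- fixture: Swing-platen fixture, bolted down: grey base disc 220 mm across, top at 10 mm; on its upright axis sit, from the bottom, the swing table (aluminium plate 90 mm wide, round ends, out to 205 mm from the axis, underside 26, top 38 mm above the bench), the knurled lock ring and a 28 mm spindle end (top 78 mm). Origin on the axis at bench level, z up. At the start the table points along -y.
- ring_center (a point): Centre of the bright steel knurled lock ring, on the axis (does not turn). The ring is 88 mm over its knurl (36 upright ribs 1.5 mm proud), its rim 42 to 62 mm above the bench, a darker 52 mm disc on top (to 65 mm). Fingertips can pass all round outside the rim at 45 mm or higher: below are only the table (38 mm; platen 42 mm, from 124 mm out) and two stop posts (40 mm).
- ring_index (a point): Top of the small raised radial bar (13 x 5 x 3 mm) on the top face of the lock ring, 34.5 mm from the axis; it goes round with the ring. At the start it lies along fixture's +x.
- lock_ring (a joint): Turn of the lock ring in rad: 0 = tight (start), grows counter-clockwise seen from above (loosening), 6.283 per full turn; it cannot go below 0 or above 18.85. It turns stiffly (about 0.07 N m, some 1.6 N along the rim), stays where it is left, and does not noticeably rise.
- swing_arm (a joint): Swing of the swing table in rad about the fixture's axis: 0 = start, grows counter-clockwise seen from above, 1.15 = against the far stop post (a short dark pin, 11 mm thick, standing on the base disc where the table's leading side meets it). About 0.12 N m of friction; it stays where it is left.
- push_edge (a point): Middle of the trailing side face of the swing table, the place to push: 100 mm out along the table from the axis, 45 mm sideways from its centre line, 32 mm above the bench. x points outward along the table, y to the side towards which it is to swing, z up; it moves with the table. Nothing stands within 40 mm of this face; the base disc (10 mm high) lies partly under it.
- platen_top (a point): Centre of the top face of the round dark platen (72 mm across, 4 mm proud of the swing table, top 42 mm above the bench) near the table's outer end, 160 mm from the axis. Axes as push_edge.
- specimen_mid (a point): Centre of the plain aluminium specimen, an upright loose cylinder 32 mm across and 32 mm tall standing on the platen; its top is 74 mm above the bench. Nothing holds it, so a jerk or a hard knock against the stop can tip it.
- spare_a: Bystander: loose aluminium cylinder like the specimen, 32 x 32 mm, upright on the bench. Origin under its centre.
- spare_b: Bystander: loose steel cylinder 20 x 50 mm, upright on the bench. Origin under its centre.
- weight: Bystander: brass 500 g weight, 44 mm across, 58 mm tall. Origin under its centre.
- thumbnut: Bystander: small loose steel thumb nut, 32 mm across, 22 mm tall. Origin under its centre.
- driver: Bystander: screwdriver lying on the bench.
- tray: Bystander: empty steel tray 130 x 180 x 30 mm. Origin under its centre.
- jar: Bystander: closed jar 52 mm across, 75 mm tall. Origin under its centre.
There are look-alikes about, which are no part of the job. What is shaped like the part that bears specimen_mid but yellow is not meant.

How it is judged:
By the outcome, as a careful person would: the job done as asked, in the order asked, and still so for the second after the job is handed in, with the robot touching nothing.
It also fails if it takes over 72 s, if anything falls off the work surface, if the arm or the gripper's body presses on something with over 40 N, if the wrist force passes 120 N, or if a joint passes its speed limit or range.

### The arm

A 7-joint arm with a two-finger parallel gripper is mounted at the origin on the work surface. World frame = base frame: x ahead of the robot, y to its left, z up, the work surface at z = 0. Lengths are in m, angles in rad, forces in N, time in s.
With the tool pointing down it reaches from about 0.4 to 0.75 m from the base axis. Payload 19.5 kg.
Tool frame: the origin (TCP) lies between the finger pads; the fingertips stand manip.tips_ahead ahead of it and the grasp point (between the pads) lies 2 mm behind it (manip.tips_ahead is the distance from the TCP to the fingertips, in m); z points along the fingers, y is the line along which they close (so a half turn about z gives the same grasp; the last joint's range is limited). The gripper opens to 85 mm and grips with 20 to 120 N. Pads are 22 mm wide; open, the fingers measure 114 mm over their backs; the gripper's body (76 mm by 85 mm) begins 54 mm behind the grasp point. The pads swing forward as they close: fully open they stand 13 mm farther back than shut.
Start: joints at [-1.189, 0.707, -0.028, 1.485, 0.022, 0.951, -0.075], TCP at [0.236, 0.524, 0.248] pointing down, gripper open.
Joint ranges: [-2.71, 2.71], [-0.32, 2.16], [-1.57, 1.52], [0, 2.45], [-1.46, 4.6], [0, 2.02], [-2.83, 2.83]. Speed limits (rad/s): [1.89, 1.89, 2.57, 2.57, 3.01, 3.01, 3.01].

### API

Orientations are given as a unit quaternion [x, y, z, w].
In Python, from workcell import readout, camera, get_calibration, workorder, spot_in, trace, pinpoint, manip gives the robot as it stands.
- The arm moves only by the tool step_arm, never from a script. Its argument "moves" is one flat list of numbers, 4 for each row, row after row: the shift along the tool's x, y, z in m, then the turn about the tool's z in degrees. A call has 1 to 10 rows; each row shifts and turns the commanded pose from where the row before left it, along the tool's axes as they then stand; what a row does not reach is not made up. A row lasts 1/10 s, in which the tool goes at most 50 mm and 8.59 degrees, less where a joint would pass 70% of its speed; a pose out of reach is approached as far as the arm can. A call is refused whole if a number of a shift passes 0.05 or a number of a turn 8.59, either way. A call with a gripper value outside its range is refused whole. "hand" is the opening in per cent of the stroke, from 0 (shut) to 100 (fully open), set as the call begins (left out, the last holds). The fingers move at their own pace and stop on an object; "force" is the grip in N (left out, the last holds). Time passes only in rows, so rows that do not move let the fingers close. It gives the time, the measured TCP pose, the force, the opening and the grip force at its end, in the units of the state.
- readout.sense(): the state, without advancing time (a new reading comes with each control period).
- camera(name): name is "side" or "top" or "wrist"; returns the picture (420x560x3 uint8, red, green, blue); there is no depth.
- get_calibration(name): a dict with "vertical_fov" (degrees; the focal length in pixels is half the picture's height over the tangent of half this angle, whatever the lens; pixels are square), "cx", "cy" (the principal point, pixels), "eye" and "rotation" of the camera in the world. Camera axes: x right, y down, z forward; pixel columns grow to the right and rows downward; lengths in m; the calibration is good to about 2 mm. A picture is of the moment at which its call begins: read the wrist's pose just before it. get_calibration takes no time and is no camera call; for the wrist camera it gives the pose at the moment of the call.
- workorder.finish_job(): hands the job in; it is judged then, once.
Trained networks look in the newest picture that a camera, given by its name, has taken for a name from the list of things; names that differ only in an ending like _2 or _b are one class to them, and where a whole thing is asked for, a point or a joint stands for the part that bears it (a point fixed in the world has none). Each returns a list of dicts, best first, with "confidence" (0 to 1); they miss things now and then, are a little off and sometimes report something else, mostly with a low value. They report only what shows in the picture. A call takes as long as a camera call. They do not tell look-alikes from the thing itself.
- spot_in(thing, camera): "box" ([left, top, right, bottom] in pixels, round what is visible of it).
- trace(thing, camera): "pixels" (420x560 bool, what is visible of it) and "box" ([left, top, right, bottom] in pixels, round what is visible of it).
- pinpoint(thing, camera): "position" ([column, row] in pixels: a listed point, or the origin of a listed thing).
The state is a dict: "time": time; "joints": joint angles; "dq": joint speeds; "tau": joint torques, N m; "eef_pos": TCP position; "orientation": TCP orientation; "force": force on the tool from outside, world axes, zero at the start; "moment": the same for the moment, N m; "width": finger opening in m; "grasp_force": force on a finger pad.
Only numpy, scipy, OpenCV 4.12 (cv2) and the standard library are available. Lean on these libraries where they do the work, as an engineer would, in place of code of your own. Each camera call takes 0.05 s, during which the arm holds its last target. There are 200 camera calls.

## Working session

There is one attempt and no reset: what is moved stays moved. The work goes in short steps, Python scripts to look and compute and a tool call to move; the robot and the scene stay as the last step left them, time stands still between calls to the robot, and variables do not carry over. Pictures are saved under pics/ and viewed, at most 10 in all, crops included, and the job is handed in when it is done.

Besides the shell and the picture viewer there is one more tool, called after ">>>" in YAML: its name, and indented under it one key for each argument. step_arm: Moves the arm, as the interface text tells. Its arguments: {"type":"object","properties":{"moves":{"type":"array","items":{"type":"number"}},"hand":{"type":"number"},"force":{"type":"number"}},"required":["moves"]}

```bash
mkdir -p pics; ls; cat > h.py <<'E'
import numpy as np, cv2
from workcell import readout, camera, get_calibration, workorder, spot_in, trace, pinpoint, manip
def ray(name,px,z):
    c=get_calibration(name); f=210/np.tan(np.radians(c["vertical_fov"])/2)
    d=np.array(c["rotation"])@np.array([(px[0]-c["cx"])/f,(px[1]-c["cy"])/f,1]); e=np.array(c["eye"])
    return e+d*(z-e[2])/d[2]
def proj(name,p):
    c=get_calibration(name); f=210/np.tan(np.radians(c["vertical_fov"])/2)
    q=np.array(c["rotation"]).T@(np.array(p)-np.array(c["eye"])); return [c["cx"]+f*q[0]/q[2],c["cy"]+f*q[1]/q[2]]
E
python3 - <<'E'
from h import *
s=readout.sense(); print(s["time"],s["eef_pos"],s["orientation"],s["force"],s["width"],manip.tips_ahead)
for n in ("top","side"):
    im=camera(n); cv2.imwrite(f"pics/{n}0.png",im[:,:,::-1])
    c=get_calibration(n); print(n,c)
Z=dict(ring_center=.052,ring_index=.065,push_edge=.032,platen_top=.042,specimen_mid=.058,fixture=0)
for k,z in Z.items():
    for r in pinpoint(k,"top")[:3]: print(k,np.round(r["position"],1),round(r["confidence"],2),np.round(ray("top",r["position"],z),4))
for k in ("spare_a","spare_b","weight","thumbnut","driver","tray","jar"):
    for r in pinpoint(k,"top")[:3]: print(k,np.round(r["position"],1),round(r["confidence"],2),np.round(ray("top",r["position"],0),3))
print(readout.sense()["time"])
E
```

```text
pics
0.0 [0.23634215 0.52391885 0.24784396] [ 2.10313726e-01  9.77633803e-01 -5.21339928e-04 -1.09244302e-04] [-0.13721076  0.70352003  0.33950928] 0.08535386429851782 0.017
top {'vertical_fov': 49.437399946809265, 'cx': 278.19475139240024, 'cy': 217.25671931188262, 'eye': array([0.52430042, 0.00444566, 1.2095784 ]), 'rotation': array([ 0.71214546, -0.70124345,  0.01483526, -0.02977217])}
side {'vertical_fov': 45.57488014322051, 'cx': 280.24696195585574, 'cy': 207.16842043239225, 'eye': array([ 0.28708694, -0.98716783,  0.92191276]), 'rotation': array([ 0.89499284, -0.12759544,  0.05492508, -0.42389911])}Traceback (most recent call last):
  File "<stdin>", line 8, in <module>
  File "h.py", line 5, in ray
    d=np.array(c["rotation"])@np.array([(px[0]-c["cx"])/f,(px[1]-c["cy"])/f,1]); e=np.array(c["eye"])
      ~~~~~~~~~~~~~~~~~~~~~~~^~~~~~~~~~~~~~~~~~~~~~~~~~~~~~~~~~~~~~~~~~~~~~~~~~
ValueError: matmul: Input operand 1 has a mismatch in its core dimension 0, with gufunc signature (n?,k),(k,m?)->(n?,m?) (size 3 is different from 4)
```

```bash
sed -i 's/np.array(c\["rotation"\])/R.from_quat(c["rotation"]).as_matrix()/; 1a from scipy.spatial.transform import Rotation as R' h.py
python3 - <<'E'
from h import *
camera("top");camera("side")
Z=dict(ring_center=.052,ring_index=.065,push_edge=.032,platen_top=.042,specimen_mid=.058,fixture=0,spare_a=0,spare_b=0,weight=0,thumbnut=0,driver=0,tray=0,jar=0)
for k,z in Z.items():
  for n in ("top","side"):
    for r in pinpoint(k,n)[:3]: print(k,n,np.round(r["position"],1),round(r["confidence"],2),np.round(ray(n,r["position"],z),4))
print(readout.sense()["time"])
E
```

```text
ring_center top [297.4 239.9] 0.9 [ 0.5405 -0.0201  0.052 ]
ring_center side [275.6 221.8] 0.69 [ 0.5416 -0.0214  0.052 ]
ring_index top [295.6 223.8] 0.72 [ 0.5806 -0.0147  0.065 ]
ring_index top [446.2 274.1] 0.36 [ 0.4616 -0.3891  0.065 ]
ring_index side [288.9 210.5] 0.76 [ 0.5843 -0.0016  0.065 ]
ring_index side [208.9 148.3] 0.17 [0.4304 0.3651 0.065 ]
push_edge top [336.2 256.8] 0.73 [ 0.499  -0.1206  0.032 ]
push_edge top [112.5 270.6] 0.64 [0.4539 0.4565 0.032 ]
push_edge side [274.8 257. ] 0.68 [ 0.5096 -0.1277  0.032 ]
platen_top top [356.4 235.9] 0.79 [ 0.5532 -0.1705  0.042 ]
platen_top side [296.  266.1] 0.56 [ 0.5481 -0.1819  0.042 ]
specimen_mid top [370.9 272.7] 0.72 [ 0.4614 -0.2047  0.058 ]
specimen_mid top [401.6 264.4] 0.57 [ 0.4834 -0.281   0.058 ]
specimen_mid top [399.4 217.2] 0.56 [ 0.6015 -0.2756  0.058 ]
specimen_mid side [329.5 298.4] 0.7 [ 0.5853 -0.3123  0.058 ]
specimen_mid side [329.7 206.1] 0.66 [ 0.6987 -0.0075  0.058 ]
specimen_mid side [275.7 307.7] 0.6 [ 0.4634 -0.3037  0.058 ]
fixture top [295.4 238.3] 0.66 [ 0.5454 -0.0158  0.    ]
fixture top [
[... 665 characters left out ...]
 178.8] 0.44 [0.7025 0.1048 0.    ]
thumbnut top [297.5 236. ] 0.38 [ 0.5516 -0.0213  0.    ]
thumbnut side [373.4 337.6] 0.59 [ 0.6591 -0.3988  0.    ]
thumbnut side [312.6 195.9] 0.52 [0.6942 0.1181 0.    ]
thumbnut side [298.9 256.4] 0.16 [ 0.5781 -0.1125  0.    ]
driver top [271.3 175. ] 0.63 [0.7135 0.0509 0.    ]
driver top [440.8 195.1] 0.6 [ 0.6656 -0.3987  0.    ]
driver side [371.4 337.2] 0.88 [ 0.6553 -0.3966  0.    ]
tray top [111.5 268.6] 0.62 [0.4572 0.4716 0.    ]
tray side [211.9 149.1] 0.72 [0.4502 0.4598 0.    ]
jar top [446.  274.4] 0.73 [ 0.4572 -0.4109  0.    ]
jar top [440.7 194.7] 0.36 [ 0.6667 -0.3985  0.    ]
jar side [288.4 367.3] 0.59 [ 0.4584 -0.4172  0.    ]
1.55
```

View pics/top0.png

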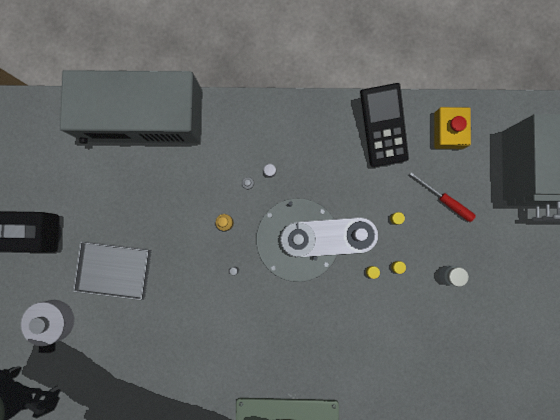

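View pics/side0.png

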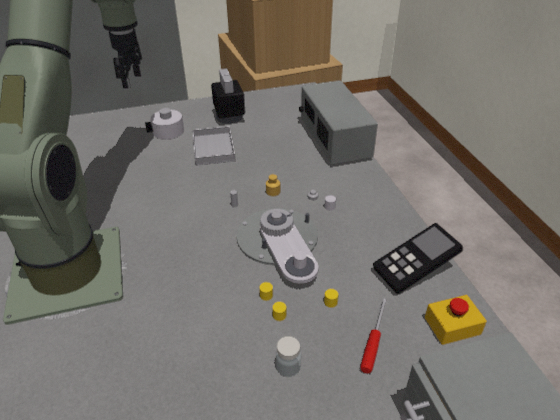

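The big table with the ring at top px (297,240) is the fixture. The upright cylinder on the platen at (361,234) is the aluminium specimen. The yellow cylinders at (398,217), (373,272) and (399,267) are look-alikes and not part of the job. Moving over for a closer look.

>>> step_arm:
  moves: [-0.02,-0.015,0,0,-0.036,-0.027,0,0,-0.036,-0.027,0,0,-0.036,-0.027,0,0,-0.036,-0.027,0,0,-0.036,-0.027,0,0,-0.036,-0.027,0,0,-0.036,-0.027,0,0,-0.036,-0.027,0,0,-0.036,-0.027,0,0]
  hand: 0

```text
time: 2.55
eef_pos: [0.4446, 0.1458, 0.2484]
orientation: [0.21, 0.978, 0.0, 0.0]
force: [0.6, 0.6, 0.3]
width: 0.0003
grasp_force: 0.0
```

>>> step_arm:
  moves: [-0.036,-0.027,0,0,-0.036,-0.027,0,0,-0.036,-0.027,0,0,-0.036,-0.027,0,0,-0.02,-0.015,0,0,0,0,0,0]

```text
time: 3.15
eef_pos: [0.5437, -0.0357, 0.2479]
orientation: [0.213, 0.977, -0.001, 0.0]
force: [-1.4, 1.7, 0.3]
width: -0.0
grasp_force: 0.0
```

```bash
python3 - <<'E'
from h import *
s=readout.sense(); print(s["time"],s["eef_pos"],s["orientation"],s["joints"],s["force"],s["width"],manip.tips_ahead,[a for a in dir(manip) if a[0]!='_'])
im=camera("wrist"); cv2.imwrite("pics/w0.png",im[:,:,::-1]); print(get_calibration("wrist"))
Z=dict(ring_center=.052,ring_index=.065,push_edge=.032,platen_top=.042,specimen_mid=.058,fixture=0)
for k,z in Z.items():
    for r in pinpoint(k,"wrist")[:2]: print(k,np.round(r["position"],1),round(r["confidence"],2),np.round(ray("wrist",r["position"],z),4))
E
```

```text
3.15 [ 0.54366298 -0.03569571  0.24792311] [ 2.12586064e-01  9.77142094e-01 -6.73584940e-04  2.02062889e-04] [ 0.07700348  0.66176426 -0.13283078  1.59535588  0.1066109   0.89147259
  1.0472056 ] [-1.36973635  1.71354596  0.28254709] -1.648050668484509e-05 0.017 ['PlanningError', 'tips_ahead']
{'vertical_fov': 64.73409187339799, 'cx': 277.37445464105633, 'cy': 216.44279307403065, 'eye': array([ 0.48283112, -0.00451133,  0.37305524]), 'rotation': array([0.83330932, 0.53691553, 0.07079329, 0.11093059])}
ring_center [291.6 187.8] 0.78 [ 0.5406 -0.0145  0.052 ]
ring_center [186.4 193.5] 0.41 [ 0.5031 -0.1113  0.052 ]
ring_index [310.1 220.6] 0.76 [ 0.575  -0.0099  0.065 ]
ring_index [188.3 191.8] 0.44 [ 0.5016 -0.1039  0.065 ]
push_edge [187.4 192.4] 0.62 [ 0.5039 -0.1157  0.032 ]
platen_top [161.  259.4] 0.74 [ 0.5563 -0.173   0.042 ]
specimen_mid [115.8 312.2] 0.88 [ 0.586 -0.239  0.058]
specimen_mid [ 96.  188.5] 0.88 [ 0.4629 -0.1859  0.058 ]
```

View pics/w0.png

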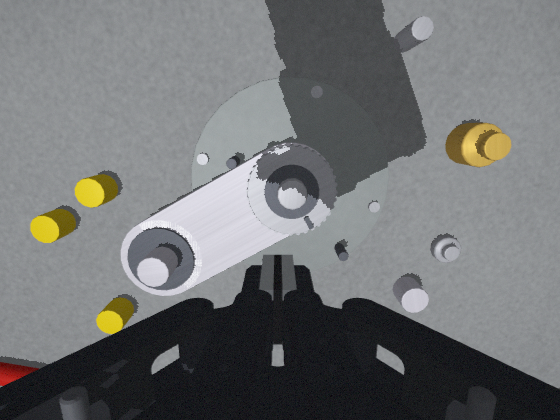

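>>> step_arm:
  moves: [0,0,0.004,5,0,0,0.005,8.5,0,0,0.005,8.5,0,0,0.005,8.5,0,0,0.005,8.5,0,0,0.005,8.5,0,0,0.005,8.5,0,0,0.005,8.5,0,0,0.005,8.5,0,0,0.005,8.5]

```text
time: 4.5
eef_pos: [0.5428, -0.0315, 0.1993]
orientation: [0.799, 0.601, 0.0, 0.0]
force: [0.3, 0.5, 0.1]
width: 0.0001
grasp_force: 0.0
```

>>> step_arm:
  moves: [0,0,0.004,8.5,0,0,0.005,8.5,0,0,0.005,8.5,0,0,0.005,8.5,0,0,0.005,8.5,0,0,0.005,8.5,0,0,0.005,8.5,0,0,0.005,8.5,0,0,0.005,8.5,0,0,0.005,8.5]

```text
time: 5.5
eef_pos: [0.5428, -0.0314, 0.1502]
orientation: [0.995, -0.097, 0.0, -0.0]
force: [-0.4, -0.6, -0.2]
width: 0.0003
grasp_force: 0.0
```

>>> step_arm:
  moves: [0,0,0,8.5,0,0,0,8.5,0,0,0,8.5,0,0,0,8,0,0,0,0]

```text
time: 6.0
eef_pos: [0.5427, -0.0314, 0.1502]
orientation: [0.926, -0.378, -0.0, 0.0]
force: [0.2, 0.1, -1.1]
width: 0.0
grasp_force: 0.0
```

```bash
cat >> h.py <<'E'
C=np.array([0.541,-0.019]); B=np.radians(20)
def st(C=C):
    s=readout.sense(); M=R.from_quat(s["orientation"]).as_matrix(); p=np.array(s["eef_pos"]); x=M[:2,0];y=M[:2,1]
    psi=np.degrees(np.arctan2(x[1],x[0])); u=np.cos(B)*x+np.sin(B)*y; t=-np.sin(B)*x+np.cos(B)*y; d=p[:2]-C; F=np.array(s["force"])
    print("t%.2f"%s["time"],"p",np.round(p,4),"psi%.1f"%psi,"q",np.round(s["joints"],2),"r*1000",np.round([-d@u*1e3,d@t*1e3],1),"az%.1f"%np.degrees(np.arctan2(d[1],d[0])),"F u,t,z",np.round([F[:2]@u,F[:2]@t,F[2]],1))
    return p,x,y,u,t
def goal(psi,r,C=C):
    """tool-frame shift to bring TCP to radius r on contact side"""
    p,x,y,u,t=st(C); g=C-r*u-p[:2]; print("shift",np.round([g@x,g@y],4),"turn",None)
E
python3 - <<'E'
from h import *
goal(0,.075)
im=camera("side"); cv2.imwrite("pics/s1.png",cv2.resize(im[130:290,180:400],None,fx=3,fy=3)[:,:,::-1])
E
```

```text
t6.00 p [ 0.5427 -0.0314  0.1502] psi-44.4 q [-0.39  0.95  0.82  1.73 -0.89  0.88 -1.51] r*1000 [-12.    3.8] az-82.0 F u,t,z [-0.  -0.2 -1.1]
shift [-0.0804 -0.0333] turn None
```

View pics/s1.png

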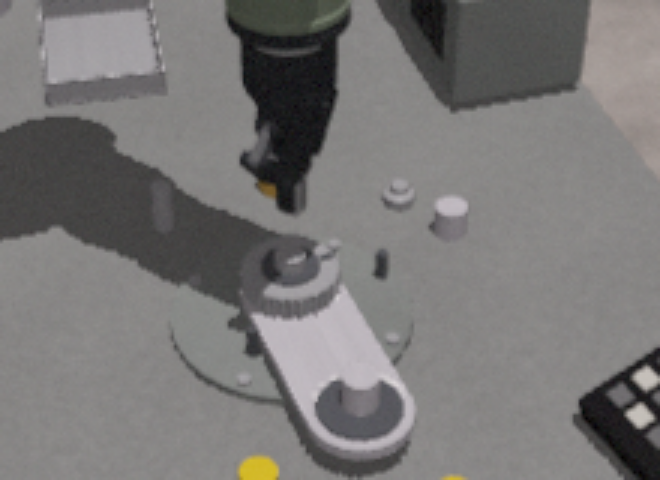

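>>> step_arm:
  moves: [-0.02,-0.008,0,0,-0.03,-0.013,0,0,-0.03,-0.012,0,0,0,0,0.02,0,0,0,0.02,0,0,0,0.005,0,0,0,0,0]

```text
time: 6.75
eef_pos: [0.5084, 0.0472, 0.1053]
orientation: [0.927, -0.376, -0.0, 0.0]
force: [0.3, -1.4, 0.8]
width: -0.0001
grasp_force: 0.0
```

```bash
python3 - <<'E'
from h import *
for z in (.137,.133,.12): print(z,proj("side",[.5427,-.0314,z]))
goal(0,.064)
im=camera("side"); cv2.imwrite("pics/s2.png",cv2.resize(im[150:270,210:350],None,fx=5,fy=5)[:,:,::-1])
p=st()[0]
for h in (.017,.030): print(h,(np.array(proj("side",p-[0,0,h]))-[210,150])*5)
E
```

```text
0.137 [np.float64(276.5611793498454), np.float64(198.8281885546859)]
0.133 [np.float64(276.5841562906108), np.float64(200.06620118580656)]
0.12 [np.float64(276.6581987570788), np.float64(204.05565781812487)]
t6.75 p [0.5084 0.0472 0.1053] psi-44.2 q [-0.52  0.98  0.75  1.88 -1.02  0.72 -1.5 ] r*1000 [73.8  0.4] az116.2 F u,t,z [1.4 0.3 0.8]
shift [0.0094 0.003 ] turn None
t6.80 p [0.5087 0.0472 0.1058] psi-44.2 q [-0.52  0.98  0.75  1.88 -1.02  0.72 -1.5 ] r*1000 [73.6  0.2] az116.0 F u,t,z [ 0.  -0.8  0.3]
0.017 [233.96970369 238.59036806]
0.03 [234.92148034 257.43668163]
```

View pics/s2.png

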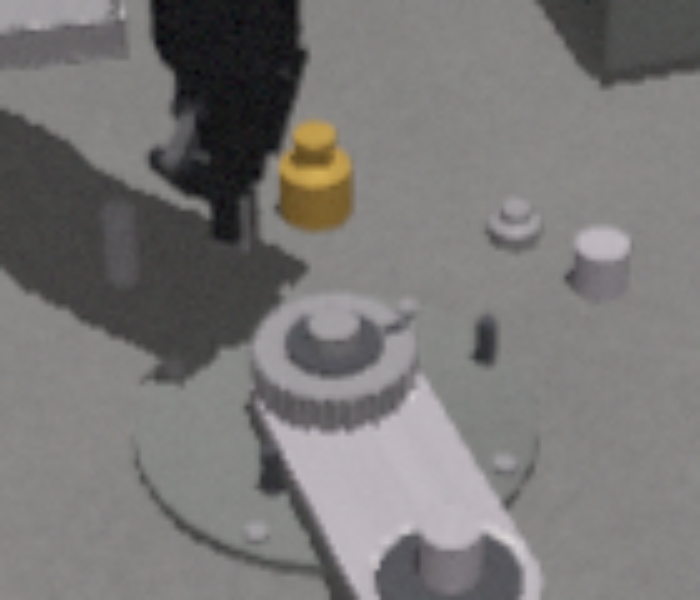

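Ring, spindle and index bar show at crop (335,345)/(405,305). The fingertip (230,243) agrees with the 17 mm tip offset. Descending beside the rim and touching.

>>> step_arm:
  moves: [0,0,0.02,0,0,0,0.015,0,0,0,0.005,0,0.0055,0.002,0,0,0.0045,0.0016,0,0,0,0,0,0]

```text
time: 7.4
eef_pos: [0.5139, 0.0368, 0.0661]
orientation: [0.926, -0.377, 0.001, 0.0]
force: [1.1, -1.1, 0.2]
width: 0.0001
grasp_force: 0.0
```

>>> step_arm:
  moves: [0.0014,0.0005,0,0,0.0014,0.0005,0,0,0,0,0,0]

```text
time: 7.7
eef_pos: [0.5146, 0.0351, 0.0654]
orientation: [0.926, -0.377, 0.0, 0.0]
force: [-0.6, -0.1, -0.3]
width: -0.0003
grasp_force: 0.0
```

```bash
python3 -c "
from h import *
st()"
```

```text
t7.70 p [0.5146 0.0351 0.0654] psi-44.3 q [-0.47  1.04  0.68  1.88 -1.1   0.66 -1.42] r*1000 [60.1  0.3] az116.0 F u,t,z [-0.2  0.6 -0.3]
```

>>> step_arm:
  moves: [0.0014,0.0005,0,0,0,0,0,0]

```text
time: 7.9
eef_pos: [0.5152, 0.0337, 0.0653]
orientation: [0.926, -0.377, 0.0, 0.0]
force: [0.4, -0.0, -0.2]
width: 0.0001
grasp_force: 0.0
```

>>> step_arm:
  moves: [0.0014,0.0005,0,0,0,0,0,0]

```text
time: 8.1
eef_pos: [0.5159, 0.0323, 0.0653]
orientation: [0.926, -0.377, 0.0, 0.0]
force: [-0.1, -0.5, -1.2]
width: 0.0003
grasp_force: 0.0
```

>>> step_arm:
  moves: [0.0014,0.0005,0,0,0,0,0,0]

```text
time: 8.3
eef_pos: [0.5165, 0.0309, 0.0653]
orientation: [0.926, -0.377, 0.0, 0.0]
force: [-0.0, 0.2, -0.0]
width: -0.0001
grasp_force: 0.0
```

```bash
python3 -c "
from h import *
st()"
```

```text
t8.30 p [0.5165 0.0309 0.0653] psi-44.3 q [-0.46  1.04  0.68  1.87 -1.1   0.66 -1.42] r*1000 [55.6  0.4] az116.1 F u,t,z [-0.2 -0.  -0. ]
```

>>> step_arm:
  moves: [0.0009,0.0003,0,0,0,0,0,0]

```text
time: 8.5
eef_pos: [0.517, 0.0302, 0.0653]
orientation: [0.926, -0.377, 0.0, 0.0]
force: [0.6, 0.2, 0.1]
width: 0.0002
grasp_force: 0.0
```

>>> step_arm:
  moves: [0.0009,0.0003,0,0,0,0,0,0]

```text
time: 8.7
eef_pos: [0.5174, 0.0293, 0.0653]
orientation: [0.926, -0.377, 0.0, 0.0]
force: [-0.2, 0.1, -0.9]
width: 0.0001
grasp_force: 0.0
```

>>> step_arm:
  moves: [0.0009,0.0003,0,0,0,0,0,0]

```text
time: 8.9
eef_pos: [0.5178, 0.0285, 0.0653]
orientation: [0.926, -0.377, 0.0, 0.0]
force: [-0.5, 0.5, 0.1]
width: 0.0
grasp_force: 0.0
```

```bash
python3 -c "
from h import *
st()
im=camera('wrist'); cv2.imwrite('pics/w1.png',im[:,:,::-1])"
```

```text
t8.90 p [0.5178 0.0285 0.0653] psi-44.3 q [-0.45  1.05  0.68  1.87 -1.09  0.66 -1.42] r*1000 [52.8  0.3] az116.0 F u,t,z [-0.6  0.2  0.1]
```

View pics/w1.png

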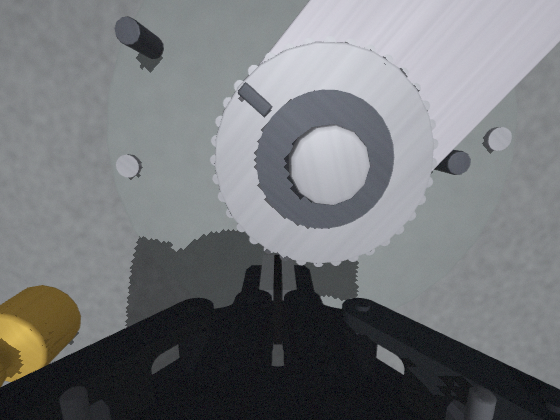

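```bash
python3 -c "
from h import *
print(ray('wrist',(325.5,153),.062),ray('wrist',(325.5,159),.065),ray('wrist',(330,165.5),.078),ray('wrist',(255,98),.065))
p,x,y,u,t=st()
for a in range(0,360,45): print(a,np.round(proj('wrist',[C[0]+.044*np.cos(np.radians(a)),C[1]+.044*np.sin(np.radians(a)),.062])))
for k in('ring_center','ring_index'):
  for r in pinpoint(k,'wrist')[:2]: print(k,r['position'],r['confidence'])
"
```

```text
[ 0.54503434 -0.02236381  0.062     ] [ 0.54385239 -0.02072506  0.065     ] [ 0.54334608 -0.01984274  0.078     ] [ 0.57745835 -0.01716636  0.065     ]
t8.95 p [0.5178 0.0286 0.0653] psi-44.3 q [-0.46  1.05  0.68  1.87 -1.09  0.66 -1.42] r*1000 [52.9  0.3] az116.0 F u,t,z [-0.2 -0.1  0.2]
0 [244.  79.]
45 [212. 165.]
90 [246. 242.]
135 [321. 272.]
180 [398. 244.]
225 [440. 168.]
270 [416.  81.]
315 [332.  41.]
ring_center [317.1, 157.9] 0.71
ring_index [256.2, 97.2] 0.87
```

```bash
sed -i 's/^C=np.array.*; B/C=np.array([0.5435,-0.0215]); B/' h.py; python3 -c "
from h import *
goal(0,.054)"
```

```text
t9.05 p [0.5178 0.0286 0.0653] psi-44.3 q [-0.46  1.05  0.68  1.87 -1.09  0.66 -1.42] r*1000 [56.3  1.4] az117.1 F u,t,z [ 1.  -0.7  0.8]
shift [ 0.0027 -0.0005] turn None
```

>>> step_arm:
  moves: [0.0009,0.0003,0,0,0,0,0,0]

```text
time: 9.25
eef_pos: [0.5182, 0.0278, 0.0653]
orientation: [0.926, -0.377, -0.0, 0.0]
force: [-0.4, -0.5, -0.1]
width: 0.0003
grasp_force: 0.1
```

>>> step_arm:
  moves: [0.0009,0.0003,0,0,0,0,0,0]

```text
time: 9.45
eef_pos: [0.5183, 0.0275, 0.0652]
orientation: [0.926, -0.377, -0.001, -0.0]
force: [-3.1, 3.1, 2.0]
width: 0.0001
grasp_force: 2.3
```

>>> step_arm:
  moves: [0.0001,0.0026,0,-4,-0.0012,0.0036,0,-4,-0.0012,0.0036,0,-4,-0.0012,0.0036,0,-4,-0.0012,0.0036,0,-4]

```text
time: 9.95
eef_pos: [0.5042, 0.0169, 0.0652]
orientation: [0.978, -0.208, -0.001, -0.001]
force: [-3.5, 5.9, 0.1]
width: -0.0001
grasp_force: 3.1
```

```bash
cat >> h.py <<'E'
import sys
def idx(n=0,C=C):
    """index yaw from the wrist picture"""
    p,x,y,u,t=st(C); im=camera("wrist"); 
    for r in pinpoint("ring_index","wrist")[:2]:
        g=ray("wrist",r["position"],.065)[:2]-C; print("index yaw %.1f rad %.1f conf %.2f"%(np.degrees(np.arctan2(g[1],g[0])),1e3*np.hypot(*g),r["confidence"]))
    for r in pinpoint("ring_center","wrist")[:1]: print("ctr",ray("wrist",r["position"],.052))
    return im
E
python3 -c "
from h import *
idx()"
```

```text
t9.95 p [0.5042 0.0169 0.0652] psi-24.1 q [-0.39  1.    0.57  1.92 -1.04  0.56 -1.08] r*1000 [54.9 -0.2] az135.7 F u,t,z [-6.6 -1.8  0.1]
index yaw 23.7 rad 34.0 conf 0.88
ctr [ 0.54239566 -0.01991906  0.052     ]
```

>>> step_arm:
  moves: [-0.0014,0.0045,0,-5,-0.0014,0.0045,0,-5,-0.0014,0.0045,0,-5,-0.0014,0.0045,0,-5,-0.0014,0.0045,0,-5,-0.0014,0.0045,0,-5,-0.0014,0.0045,0,-5,-0.0014,0.0045,0,-5,-0.0014,0.0045,0,-5,-0.0014,0.0045,0,-5]

```text
time: 11.1
eef_pos: [0.4891, -0.0273, 0.0651]
orientation: [0.975, 0.224, -0.001, -0.001]
force: [-5.1, 0.1, -1.0]
width: 0.0
grasp_force: 2.2
```

```bash
python3 -c "
from h import *
idx()"
```

```text
t11.10 p [ 0.4891 -0.0273  0.0651] psi25.9 q [-0.18  0.93  0.32  1.96 -0.77  0.37 -0.37] r*1000 [54.8  0.1] az-173.9 F u,t,z [-5.1 -0.7 -1. ]
index yaw 71.9 rad 35.2 conf 0.62
ctr [ 0.54271988 -0.02041978  0.052     ]
```

>>> step_arm:
  moves: [-0.0014,0.0045,0,-5,-0.0014,0.0045,0,-5,-0.0014,0.0045,0,-5,-0.0014,0.0045,0,-5,-0.0014,0.0045,0,-5,-0.0014,0.0045,0,-5,-0.0014,0.0045,0,-5,-0.0014,0.0045,0,-5,-0.0014,0.0045,0,-5,-0.0014,0.0045,0,-5]

```text
time: 12.25
eef_pos: [0.5132, -0.0669, 0.0652]
orientation: [0.789, 0.614, -0.001, -0.0]
force: [-2.3, -0.1, -0.8]
width: -0.0001
grasp_force: 1.2
```

```bash
python3 -c "
from h import *
idx()"
```

```text
t12.25 p [ 0.5132 -0.0669  0.0652] psi75.8 q [-0.02  0.93  0.17  1.86 -0.36  0.38  0.17] r*1000 [54.6  0.4] az-123.8 F u,t,z [-1.4 -1.9 -0.8]
index yaw 120.5 rad 35.7 conf 0.79
ctr [ 0.54415155 -0.02043684  0.052     ]
```

>>> step_arm:
  moves: [-0.0009,0.0047,0,-5,-0.0014,0.0045,0,-5,-0.0014,0.0045,0,-5,-0.0013,0.0045,0,-5,-0.0014,0.0045,0,-5,-0.0014,0.0045,0,-5,-0.0014,0.0045,0,-5,-0.0014,0.0045,0,-5,-0.0014,0.0045,0,-5,-0.0014,0.0045,0,-5]

```text
time: 13.4
eef_pos: [0.5588, -0.0737, 0.0653]
orientation: [0.457, 0.89, -0.001, 0.0]
force: [0.5, -4.3, -0.6]
width: 0.0
grasp_force: 2.5
```

```bash
sed -i 's/^C=np.array.*; B/C=np.array([0.5435,-0.0208]); B/' h.py; python3 -c "
from h import *
idx()"
```

```text
t13.40 p [ 0.5588 -0.0737  0.0653] psi125.7 q [ 0.08  0.96 -0.01  1.69  0.01  0.49  0.69] r*1000 [55.   0.5] az-73.9 F u,t,z [-4.3 -0.7 -0.6]
index yaw 169.3 rad 34.3 conf 0.92
ctr [ 0.54396429 -0.01971661  0.052     ]
```

>>> step_arm:
  moves: [-0.0011,0.0046,0,-5,-0.0014,0.0045,0,-5,-0.0014,0.0045,0,-5,-0.0014,0.0045,0,-5,-0.0014,0.0045,0,-5,-0.0014,0.0045,0,-5,-0.0014,0.0045,0,-5,-0.0014,0.0045,0,-5,-0.0014,0.0045,0,-5,-0.0014,0.0045,0,-5]

```text
time: 14.55
eef_pos: [0.5936, -0.0429, 0.0653]
orientation: [0.038, 0.999, -0.0, 0.0]
force: [3.7, -2.5, -2.7]
width: 0.0001
grasp_force: 2.7
```

```bash
python3 -c "
from h import *
idx()"
```

```text
t14.55 p [ 0.5936 -0.0429  0.0653] psi175.6 q [ 0.13  0.99 -0.22  1.57  0.33  0.62  1.23] r*1000 [54.7  0.6] az-23.8 F u,t,z [-4.4 -0.7 -2.7]
index yaw -141.7 rad 34.3 conf 0.88
ctr [ 0.54335628 -0.02010945  0.052     ]
```

>>> step_arm:
  moves: [-0.0012,0.0046,0,-5,-0.0014,0.0045,0,-5,-0.0014,0.0045,0,-5,-0.0014,0.0045,0,-5,-0.0014,0.0045,0,-5,-0.0014,0.0045,0,-5,-0.0014,0.0045,0,-5,-0.0014,0.0045,0,-5,-0.0014,0.0045,0,-5,-0.0014,0.0045,0,-5]

```text
time: 15.7
eef_pos: [0.5922, 0.0036, 0.0653]
orientation: [-0.388, 0.922, 0.0, 0.0]
force: [1.0, -1.2, -1.0]
width: 0.0002
grasp_force: 1.6
```

```bash
python3 -c "
from h import *
idx()"
```

```text
t15.70 p [0.5922 0.0036 0.0653] psi-134.3 q [ 0.15  1.01 -0.44  1.58  0.6   0.69  1.79] r*1000 [54.4  0.9] az26.6 F u,t,z [-0.4 -1.5 -1. ]
index yaw -89.8 rad 33.5 conf 0.92
ctr [ 0.54196626 -0.02044956  0.052     ]
```

>>> step_arm:
  moves: [-0.0008,0.0047,0,-5,-0.0013,0.0045,0,-5,-0.0014,0.0045,0,-5,-0.0014,0.0045,0,-5,-0.0014,0.0045,0,-5,-0.0014,0.0045,0,-5,-0.0014,0.0045,0,-5,-0.0014,0.0045,0,-5,-0.0014,0.0045,0,-5,-0.0014,0.0045,0,-5]

```text
time: 16.85
eef_pos: [0.5561, 0.0319, 0.0653]
orientation: [0.741, -0.671, -0.0, -0.0]
force: [2.2, 2.6, -1.1]
width: -0.0003
grasp_force: 2.2
```

```bash
python3 -c "
from h import *
idx()"
```

```text
t16.85 p [0.5561 0.0319 0.0653] psi-84.4 q [ 0.2   1.02 -0.62  1.71  0.86  0.71  2.36] r*1000 [54.2  0.9] az76.6 F u,t,z [-3.  -1.5 -1.1]
index yaw -35.9 rad 33.3 conf 0.89
ctr [ 0.54396348 -0.01924232  0.052     ]
```

>>> step_arm:
  moves: [-0.004,-0.0014,0,0,-0.0038,-0.0014,0,0,0.0038,-0.0084,0,8.5,0.0038,-0.0084,0,8.5,0.0038,-0.0084,0,8.5,0.0038,-0.0084,0,8.5,0.0038,-0.0084,0,8.5,0.0038,-0.0084,0,8.5,0.0038,-0.0084,0,8.5,0.0038,-0.0084,0,8.5]

```text
time: 18.0
eef_pos: [0.6047, -0.0129, 0.0653]
orientation: [-0.235, 0.972, -0.0, -0.0]
force: [-0.3, -0.5, -1.5]
width: -0.0
grasp_force: 0.0
```

```bash
python3 -c "
from h import *
idx()"
```

```text
t18.00 p [ 0.6047 -0.0129  0.0653] psi-152.8 q [ 0.14  1.02 -0.37  1.53  0.5   0.69  1.59] r*1000 [61.7  0.2] az7.4 F u,t,z [ 0.4 -0.4 -1.5]
index yaw -35.9 rad 33.0 conf 0.70
ctr [ 0.54370654 -0.01994462  0.052     ]
```

Ring holds at 317°. Continuing the return orbit.

>>> step_arm:
  moves: [0.0038,-0.0084,0,8.5,0.0038,-0.0084,0,8.5,0.0038,-0.0084,0,8.5,0.0038,-0.0084,0,8.5,0.0038,-0.0084,0,8.5,0.0038,-0.0084,0,8.5,0.0038,-0.0084,0,8.5,0.0038,-0.0084,0,8.5,0.0038,-0.0084,0,8.5,0.0038,-0.0084,0,8.5]

```text
time: 19.15
eef_pos: [0.556, -0.0811, 0.0652]
orientation: [0.48, 0.877, 0.0, -0.0]
force: [0.7, -0.1, -1.0]
width: 0.0002
grasp_force: 0.0
```

>>> step_arm:
  moves: [0.0038,-0.0084,0,8.5,0.0038,-0.0084,0,8.5,0.0038,-0.0084,0,8.5,0.0038,-0.0084,0,8.5,0.0038,-0.0084,0,8.5,0.0038,-0.0084,0,8.5,0.0038,-0.0084,0,8.5,0.0038,-0.0084,0,8.5,0.0038,-0.0084,0,8.5,0.0038,-0.0084,0,8.5]

```text
time: 20.15
eef_pos: [0.483, -0.0386, 0.0652]
orientation: [0.947, 0.323, -0.0, -0.001]
force: [1.0, 0.5, 0.3]
width: -0.0001
grasp_force: 0.0
```

```bash
python3 -c "
from h import *
goal(0,.062)"
```

```text
t20.15 p [ 0.483  -0.0386  0.0652] psi37.6 q [-0.12  0.92  0.25  1.98 -0.67  0.32 -0.24] r*1000 [63.  -1.3] az-163.6 F u,t,z [ 1.1 -0.2  0.3]
shift [0.0005 0.0016] turn None
```

>>> step_arm:
  moves: [0.0038,-0.0084,0,8.5,0.0038,-0.0084,0,8.5,0.0038,-0.0084,0,8.5,0.0038,-0.0084,0,8.5,0.0038,-0.0084,0,8.5,0.0038,-0.0084,0,8.5,0.0038,-0.0084,0,8.5,0.0038,-0.0084,0,8.5,0.0038,-0.0084,0,8.5,0.0038,-0.0084,0,8.5]

```text
time: 21.15
eef_pos: [0.5186, 0.0379, 0.065]
orientation: [0.916, -0.402, -0.001, -0.0]
force: [-0.2, 0.1, -0.6]
width: 0.0
grasp_force: 0.0
```

```bash
python3 -c "
from h import *
goal(0,.055)"
```

```text
t21.15 p [0.5186 0.0379 0.065 ] psi-47.3 q [-0.48  1.05  0.7   1.86 -1.1   0.68 -1.48] r*1000 [63.8  0.4] az113.0 F u,t,z [-0.2  0.1 -0.6]
shift [0.0084 0.0026] turn None
```

>>> step_arm:
  moves: [0.0045,0.0014,0,0,0.0035,0.0012,0,0,0.001,0.0003,0,0,0,0,0,0]

```text
time: 21.55
eef_pos: [0.5215, 0.0294, 0.065]
orientation: [0.917, -0.398, -0.002, -0.001]
force: [-4.5, 11.7, 0.6]
width: 0.0001
grasp_force: 5.9
```

```bash
python3 -c "
from h import *
idx()"
```

```text
t21.55 p [0.5215 0.0294 0.065 ] psi-46.9 q [-0.46  1.06  0.7   1.85 -1.1   0.69 -1.47] r*1000 [54.8  0.5] az113.6 F u,t,z [-12.5  -0.5   0.6]
index yaw -35.4 rad 33.3 conf 0.62
ctr [ 0.54213051 -0.02016908  0.052     ]
```

>>> step_arm:
  moves: [-0.0018,0.0043,0,-5,-0.0014,0.0045,0,-5,-0.0014,0.0045,0,-5,-0.0014,0.0045,0,-5,-0.0014,0.0045,0,-5,-0.0014,0.0045,0,-5,-0.0014,0.0045,0,-5,-0.0014,0.0045,0,-5,-0.0014,0.0045,0,-5,-0.0014,0.0045,0,-5]

```text
time: 22.7
eef_pos: [0.4904, -0.0052, 0.0651]
orientation: [1.0, 0.029, -0.002, -0.001]
force: [-7.1, 3.4, -3.1]
width: 0.0001
grasp_force: 3.4
```

```bash
python3 -c "
from h import *
idx()"
```

```text
t22.70 p [ 0.4904 -0.0052  0.0651] psi3.3 q [-0.28  0.96  0.42  1.96 -0.93  0.44 -0.65] r*1000 [55.4  0.3] az163.7 F u,t,z [-7.8 -1.2 -3.1]
index yaw 12.1 rad 34.6 conf 0.66
index yaw 66.0 rad 8.9 conf 0.31
ctr [ 0.54299615 -0.02018998  0.052     ]
```

>>> step_arm:
  moves: [-0.0014,0.0045,0,-5,-0.0014,0.0045,0,-5,-0.0014,0.0045,0,-5,-0.0014,0.0045,0,-5,-0.0014,0.0045,0,-5,-0.0014,0.0045,0,-5,-0.0014,0.0045,0,-5,-0.0014,0.0045,0,-5,-0.0014,0.0045,0,-5,-0.0014,0.0045,0,-5]

```text
time: 23.85
eef_pos: [0.4976, -0.0513, 0.0654]
orientation: [0.894, 0.448, -0.0, -0.001]
force: [-4.3, -0.1, -2.4]
width: 0.0004
grasp_force: 1.5
```

```bash
python3 -c "
from h import *
idx()"
```

```text
t23.85 p [ 0.4976 -0.0513  0.0654] psi53.3 q [-0.08  0.93  0.23  1.93 -0.56  0.35 -0.05] r*1000 [55.1  0.4] az-146.4 F u,t,z [-3.7 -2.3 -2.4]
index yaw 58.6 rad 34.9 conf 0.67
ctr [ 0.54329279 -0.02035344  0.052     ]
```

Total 411°. Adding a little preload as before.

>>> step_arm:
  moves: [-0.0009,0.0047,0,-5,-0.0014,0.0045,0,-5,-0.0014,0.0045,0,-5,-0.0013,0.0045,0,-5,-0.0014,0.0045,0,-5,-0.0014,0.0045,0,-5,-0.0014,0.0045,0,-5,-0.0014,0.0045,0,-5,-0.0014,0.0045,0,-5,-0.0014,0.0045,0,-5]

```text
time: 25.0
eef_pos: [0.5373, -0.0755, 0.0654]
orientation: [0.623, 0.782, -0.0, 0.0]
force: [-1.7, -5.2, -0.3]
width: -0.0001
grasp_force: 3.3
```

```bash
python3 -c "
from h import *
idx()"
```

```text
t25.00 p [ 0.5373 -0.0755  0.0654] psi102.9 q [ 0.04  0.94  0.08  1.77 -0.16  0.43  0.46] r*1000 [55.1  0.7] az-96.4 F u,t,z [-5.4 -1.1 -0.3]
index yaw 107.2 rad 35.6 conf 0.85
ctr [ 0.54374783 -0.02072904  0.052     ]
```

>>> step_arm:
  moves: [-0.0011,0.0046,0,-5,-0.0014,0.0045,0,-5,-0.0014,0.0045,0,-5,-0.0014,0.0045,0,-5,-0.0014,0.0045,0,-5,-0.0014,0.0045,0,-5,-0.0014,0.0045,0,-5,-0.0014,0.0045,0,-5,-0.0014,0.0045,0,-5,-0.0014,0.0045,0,-5]

```text
time: 26.15
eef_pos: [0.5813, -0.0606, 0.0655]
orientation: [0.234, 0.972, 0.0, 0.0]
force: [0.9, -3.4, -1.5]
width: -0.0002
grasp_force: 2.5
```

```bash
python3 -c "
from h import *
idx()"
```

```text
t26.15 p [ 0.5813 -0.0606  0.0655] psi152.9 q [ 0.11  0.98 -0.12  1.61  0.18  0.56  0.99] r*1000 [54.9  0.6] az-46.5 F u,t,z [-3.1 -1.7 -1.5]
index yaw 156.9 rad 34.6 conf 0.75
ctr [ 0.54372843 -0.01945367  0.052     ]
```

Total ≈ 510°.

>>> step_arm:
  moves: [-0.001,0.0046,0,-5,-0.0014,0.0045,0,-5,-0.0014,0.0045,0,-5,-0.0014,0.0045,0,-5,-0.0014,0.0045,0,-5,-0.0013,0.0045,0,-5,-0.0014,0.0045,0,-5,-0.0014,0.0045,0,-5,-0.0014,0.0045,0,-5,-0.0014,0.0045,0,-5]

```text
time: 27.3
eef_pos: [0.598, -0.0175, 0.0655]
orientation: [-0.197, 0.98, 0.0, 0.0]
force: [2.8, -2.2, -1.4]
width: -0.0002
grasp_force: 2.5
```

```bash
python3 -c "
from h import *
idx()"
```

```text
t27.30 p [ 0.598  -0.0175  0.0655] psi-157.2 q [ 0.14  1.01 -0.34  1.55  0.47  0.66  1.54] r*1000 [54.6  0.7] az3.5 F u,t,z [-2.7 -2.3 -1.4]
index yaw -151.9 rad 33.4 conf 0.65
```

>>> step_arm:
  moves: [-0.0008,0.0047,0,-5,-0.0013,0.0045,0,-5,-0.0014,0.0045,0,-5,-0.0014,0.0045,0,-5,-0.0014,0.0045,0,-5,-0.0014,0.0045,0,-5,-0.0014,0.0045,0,-5,-0.0014,0.0045,0,-5,-0.0014,0.0045,0,-5,-0.0014,0.0045,0,-5]

```text
time: 28.45
eef_pos: [0.5756, 0.0229, 0.0655]
orientation: [-0.593, 0.805, 0.0, 0.0]
force: [2.9, -0.0, 0.6]
width: 0.0001
grasp_force: 2.5
```

```bash
python3 -c "
from h import *
idx()"
```

```text
t28.45 p [0.5756 0.0229 0.0655] psi-107.3 q [ 0.17  1.01 -0.53  1.64  0.73  0.7   2.1 ] r*1000 [54.2  0.9] az53.7 F u,t,z [-1.8 -2.3  0.6]
index yaw -102.2 rad 32.8 conf 0.90
ctr [ 0.54385337 -0.02129307  0.052     ]
```

>>> step_arm:
  moves: [-0.004,-0.0014,0,0,-0.0038,-0.0014,0,0,0.0038,-0.0084,0,8.5,0.0038,-0.0084,0,8.5,0.0038,-0.0084,0,8.5,0.0038,-0.0084,0,8.5,0.0038,-0.0084,0,8.5,0.0038,-0.0084,0,8.5,0.0038,-0.0084,0,8.5,0.0038,-0.0084,0,8.5]

```text
time: 29.6
eef_pos: [0.603, -0.0371, 0.0652]
orientation: [-0.037, 0.999, -0.0, -0.0]
force: [0.1, -0.0, 0.6]
width: -0.0003
grasp_force: 0.0
```

>>> step_arm:
  moves: [0.0038,-0.0084,0,8.5,0.0038,-0.0084,0,8.5,0.0038,-0.0084,0,8.5,0.0038,-0.0084,0,8.5,0.0038,-0.0084,0,8.5,0.0038,-0.0084,0,8.5,0,0,0,0]

```text
time: 30.3
eef_pos: [0.5674, -0.0777, 0.0653]
orientation: [0.395, 0.919, -0.001, -0.0]
force: [-0.4, 0.4, 0.1]
width: 0.0001
grasp_force: 0.0
```

```bash
python3 -c "
from h import *
goal(0,.0545);idx()"
```

```text
t30.30 p [ 0.5674 -0.0777  0.0653] psi133.5 q [ 0.1   0.96 -0.04  1.66  0.07  0.52  0.77] r*1000 [61.7 -0.7] az-67.2 F u,t,z [ 0.5 -0.2  0.1]
shift [0.0065 0.0031] turn None
t30.30 p [ 0.5674 -0.0777  0.0653] psi133.5 q [ 0.1   0.96 -0.04  1.66  0.07  0.52  0.77] r*1000 [61.7 -0.7] az-67.2 F u,t,z [ 0.5 -0.2  0.1]
index yaw -100.5 rad 31.9 conf 0.92
ctr [ 0.54321794 -0.02035811  0.052     ]
```

>>> step_arm:
  moves: [0.0035,0.0017,0,0,0.0035,0.0016,0,0,-0.0014,0.0045,0,-5,-0.0014,0.0045,0,-5,-0.0014,0.0045,0,-5,-0.0014,0.0045,0,-5,-0.0014,0.0045,0,-5,-0.0014,0.0045,0,-5,-0.0014,0.0045,0,-5,-0.0014,0.0045,0,-5]

```text
time: 31.45
eef_pos: [0.5928, -0.0445, 0.0653]
orientation: [0.053, 0.999, -0.0, 0.001]
force: [3.3, -3.0, -2.4]
width: -0.0003
grasp_force: 4.7
```

```bash
python3 -c "
from h import *
idx()"
```

```text
t31.45 p [ 0.5928 -0.0445  0.0653] psi174.0 q [ 0.13  0.99 -0.22  1.57  0.32  0.61  1.21] r*1000 [54.7  0.3] az-25.7 F u,t,z [-4.3 -1.2 -2.4]
index yaw -57.0 rad 32.2 conf 0.78
ctr [ 0.54362327 -0.01783911  0.052     ]
```

>>> step_arm:
  moves: [-0.001,0.0046,0,-5,-0.0014,0.0045,0,-5,-0.0014,0.0045,0,-5,-0.0014,0.0045,0,-5,-0.0014,0.0045,0,-5,-0.0014,0.0045,0,-5,-0.0014,0.0045,0,-5,-0.0014,0.0045,0,-5,-0.0014,0.0045,0,-5,-0.0014,0.0045,0,-5]

```text
time: 32.6
eef_pos: [0.5929, 0.002, 0.0653]
orientation: [-0.375, 0.927, -0.0, 0.001]
force: [2.0, -1.0, -1.1]
width: -0.0003
grasp_force: 2.6
```

```bash
python3 -c "
from h import *
idx()"
```

```text
t32.60 p [0.5929 0.002  0.0653] psi-136.0 q [ 0.15  1.01 -0.43  1.57  0.6   0.69  1.77] r*1000 [54.4  0.7] az24.8 F u,t,z [-1.5 -1.7 -1.1]
index yaw -4.5 rad 32.3 conf 0.63
index yaw -89.8 rad 7.3 conf 0.44
ctr [ 0.54432727 -0.02020048  0.052     ]
```

>>> step_arm:
  moves: [-0.0009,0.0047,0,-5,-0.0014,0.0045,0,-5,-0.0005,0.0018,0,-2,0,0,0,0,-0.004,-0.0014,0,0,-0.0075,-0.0027,0,0,0,0,-0.02,0,0,0,-0.04,0,0,0,0,0]

```text
time: 33.65
eef_pos: [0.598, 0.0189, 0.1293]
orientation: [-0.467, 0.884, -0.001, 0.002]
force: [0.9, 0.1, -0.7]
width: 0.0002
grasp_force: 0.0
```

```bash
python3 -c "
from h import *
im=idx(); cv2.imwrite('pics/w2.png',im[:,:,::-1])
p,x,y,u,t=st()
for k,z in (('push_edge',.032),('platen_top',.042),('specimen_mid',.058)):
  for n in ('wrist','top'):
    if n=='top': camera(n)
    for r in pinpoint(k,n)[:2]: print(k,n,r['position'],r['confidence'],ray(n,r['position'],z))
"
```

```text
t33.65 p [0.598  0.0189 0.1293] psi-124.4 q [ 0.17  0.94 -0.54  1.52  0.59  0.84  1.96] r*1000 [67.5  0.5] az36.1 F u,t,z [-0.8 -0.4 -0.7]
index yaw 3.8 rad 32.9 conf 0.74
ctr [ 0.54199197 -0.01984951  0.052     ]
t33.80 p [0.5962 0.0182 0.125 ] psi-124.3 q [ 0.17  0.94 -0.54  1.53  0.59  0.84  1.96] r*1000 [65.6  0.9] az36.5 F u,t,z [ 0.2  0.2 -0.7]
platen_top top [359.5, 234.2] 0.97 [ 0.55766709 -0.17830673  0.042     ]
platen_top top [357.5, 236.4] 0.41 [ 0.55198158 -0.17325372  0.042     ]
specimen_mid top [396.4, 216.9] 0.68 [ 0.60217254 -0.26812357  0.058     ]
specimen_mid top [113.5, 268.4] 0.6 [0.46103772 0.44415723 0.058     ]
```

View pics/w2.png

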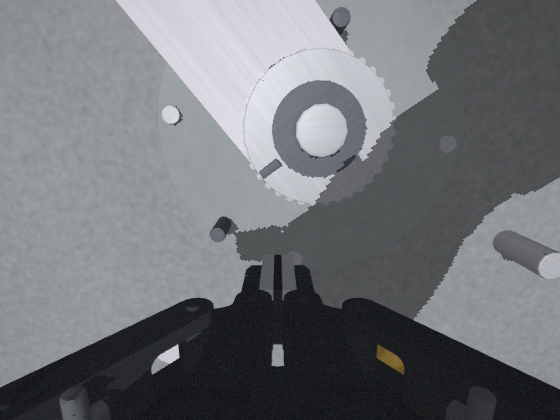

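>>> step_arm:
  moves: [0,0,0,8.4,0,0,0,8.5,0,0,0,8.5,0,0,0,8.5,0,0,0,8.5,0,0,0,8.3,0.02,-0.02,0,0,0.03,-0.03,0,0,0.03,-0.03,0,0,0.03,-0.03,0,0]

```text
time: 35.25
eef_pos: [0.495, -0.102, 0.1254]
orientation: [-0.044, 0.999, -0.0, 0.0]
force: [0.8, -1.2, -0.2]
width: 0.0001
grasp_force: 0.0
```

>>> step_arm:
  moves: [0.0267,-0.0241,0,0,0,0,0.02,0,0,0,0,0]

```text
time: 35.55
eef_pos: [0.471, -0.1277, 0.1042]
orientation: [-0.043, 0.999, 0.0, -0.001]
force: [-0.6, 0.5, -0.4]
width: -0.0001
grasp_force: 0.0
```

```bash
cat >> h.py <<'E'
def pu(a=-85,lat=.081,out=.1):
    """shift to lateral lat/out for table yaw a; -x face pushing"""
    p,x,y,u,t=st(); a=np.radians(a); o=np.array([np.cos(a),np.sin(a)]); n=np.array([np.sin(a),-np.cos(a)]); d=p[:2]-C
    g=C+out*o+lat*n-p[:2]; print("out %.4f lat %.4f"%(d@o,d@n),"shift",np.round([g@x,g@y],4),"push-dir yaw err",np.degrees(np.arctan2(-x@o,x@n)))
E
python3 -c "
from h import *
pu()
im=camera('top'); cv2.imwrite('pics/t2.png',cv2.resize(im[170:310,230:430],None,fx=4,fy=4)[:,:,::-1])"
```

```text
t35.55 p [ 0.471  -0.1277  0.1042] psi-175.0 q [ 0.34  0.83 -0.25  1.94  0.47  0.43  1.4 ] r*1000 [ -42.3 -122.1] az-124.2 F u,t,z [ 0.7  0.4 -0.4]
out 0.1002 lat 0.0816 shift [-0.0006  0.0002] push-dir yaw err 0.040969484998445854
```

View pics/t2.png

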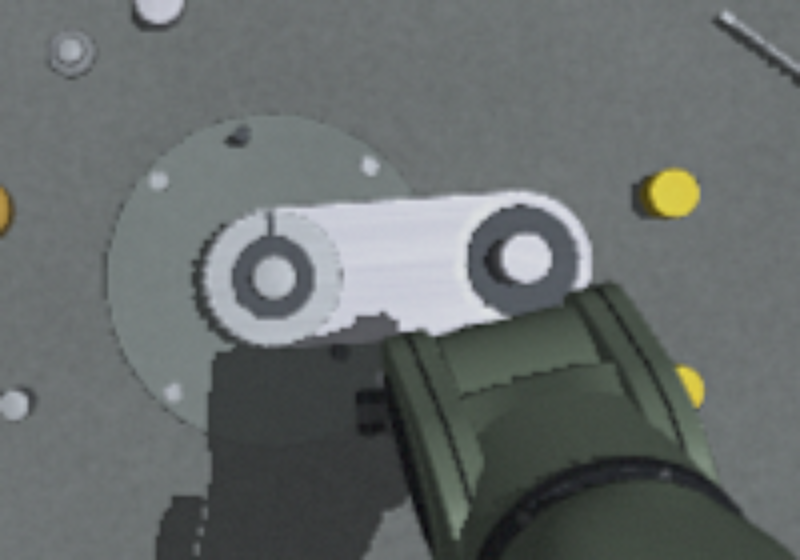

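Ring index points +x again (crop 270,222) and the specimen stands centred on the platen. Going down beside the trailing face.

>>> step_arm:
  moves: [0,0,0.02,0,0,0,0.025,0,0,0,0.015,0,0,0,0.005,0,-0.008,0,0,0,-0.007,0,0,0,-0.004,0,0,0,-0.002,0,0,0,0,0,0,0]

```text
time: 36.5
eef_pos: [0.4929, -0.1255, 0.0406]
orientation: [-0.044, 0.999, -0.0, 0.0]
force: [-0.4, -0.5, -0.3]
width: 0.0001
grasp_force: 0.0
```

```bash
python3 -c "
from h import *
pu(-85,.056)"
```

```text
t36.50 p [ 0.4929 -0.1255  0.0406] psi-175.0 q [ 0.29  0.96 -0.19  1.9   0.5   0.33  1.36] r*1000 [ -21.8 -114.2] az-115.8 F u,t,z [ 0.2 -0.6 -0.3]
out 0.0999 lat 0.0595 shift [-0.0035 -0.0001] push-dir yaw err -0.01349212177925987
```

>>> step_arm:
  moves: [-0.001,0,0,0,-0.001,0,0,0,-0.001,-0.0003,0,-0.3,-0.001,-0.0005,0,-0.6,-0.0015,-0.0008,0,-0.8,-0.0017,-0.001,0,-1,-0.0018,-0.001,0,-1,-0.0018,-0.001,0,-1,-0.0018,-0.001,0,-1,-0.0018,-0.001,0,-1]

```text
time: 37.5
eef_pos: [0.508, -0.1303, 0.0403]
orientation: [-0.103, 0.995, -0.0, -0.0]
force: [-2.9, 0.0, -0.4]
width: 0.0003
grasp_force: 0.5
```

```bash
python3 -c "
from h import *
pu(-85,.056);camera('top')
for r in pinpoint('platen_top','top')[:1]:
  g=ray('top',r['position'],.042)[:2]-C; print(np.degrees(np.arctan2(g[1],g[0])),np.hypot(*g))"
```

```text
t37.50 p [ 0.508  -0.1303  0.0403] psi-168.2 q [ 0.32  0.98 -0.24  1.84  0.54  0.39  1.45] r*1000 [ -19.6 -113.4] az-108.0 F u,t,z [ 2.9 -0.4 -0.4]
out 0.1060 lat 0.0449 shift [0.0103 0.0072] push-dir yaw err -6.798921997675429
-79.20380774679137 0.15561082065379017
```

>>> step_arm:
  moves: [-0.0023,-0.0012,0,-1.3,-0.0028,-0.0015,0,-1.6,-0.0035,-0.0019,0,-2,-0.0035,-0.0019,0,-2,-0.0035,-0.0019,0,-2,-0.0035,-0.0019,0,-2,-0.0035,-0.0019,0,-2,-0.0035,-0.0019,0,-2,-0.0035,-0.0019,0,-2,-0.0035,-0.0019,0,-2]

```text
time: 38.6
eef_pos: [0.5453, -0.1357, 0.0403]
orientation: [-0.265, 0.964, -0.0, -0.0]
force: [-1.1, -3.2, 0.6]
width: 0.0001
grasp_force: 1.1
```

```bash
cat >> h.py <<'E'
def tab():
    p,x,y,u,t=st(); im=camera('top'); s=np.degrees(np.arctan2(x[1],x[0]))%360
    pu(s-270,.056)
    for r in pinpoint('platen_top','top')[:1]:
        g=ray('top',r['position'],.042)[:2]-C; print("table",np.degrees(np.arctan2(g[1],g[0])),np.hypot(*g))
    return im
E
python3 -c "
from h import *
tab()"
```

```text
t38.60 p [ 0.5453 -0.1357  0.0403] psi-149.2 q [ 0.38  1.02 -0.37  1.7   0.63  0.55  1.72] r*1000 [ -19.8 -113.2] az-89.1 F u,t,z [ 1.6 -2.9  0.6]
t38.65 p [ 0.5458 -0.1355  0.0403] psi-149.1 q [ 0.38  1.02 -0.37  1.7   0.64  0.55  1.72] r*1000 [ -19.4 -113. ] az-88.8 F u,t,z [-0.3  0.2 -0.7]
out 0.0997 lat 0.0567 shift [-0.0007 -0.0003] push-dir yaw err -0.13504240927368752
table -62.06640429962747 0.1557319065412031
```

>>> step_arm:
  moves: [-0.0035,-0.0019,0,-2,-0.0035,-0.0019,0,-2,-0.0035,-0.0019,0,-2,-0.0035,-0.0019,0,-2,-0.0035,-0.0019,0,-2,-0.0035,-0.0019,0,-2,-0.0035,-0.0019,0,-2,-0.0035,-0.0019,0,-2,-0.0035,-0.0019,0,-2,-0.0035,-0.0019,0,-2]

```text
time: 39.7
eef_pos: [0.584, -0.1278, 0.0403]
orientation: [-0.429, 0.903, -0.0, -0.0]
force: [-1.2, -1.1, 0.2]
width: 0.0002
grasp_force: 0.7
```

```bash
python3 -c "
from h import *
tab()"
```

```text
t39.70 p [ 0.584  -0.1278  0.0403] psi-129.2 q [ 0.4   1.07 -0.5   1.56  0.7   0.7   2.02] r*1000 [ -19.9 -112.7] az-69.3 F u,t,z [ 1.6 -0.3  0.2]
t39.75 p [ 0.5845 -0.1274  0.0403] psi-129.1 q [ 0.4   1.07 -0.5   1.56  0.7   0.7   2.03] r*1000 [ -19.6 -112.5] az-69.0 F u,t,z [ 0.4  0.  -0.3]
out 0.0992 lat 0.0567 shift [-0.0006 -0.0008] push-dir yaw err -0.14035610239361565
table -39.4231203369856 0.1553714079913978
```

>>> step_arm:
  moves: [-0.0028,-0.0015,0,-1.6,-0.0023,-0.0013,0,-1.3,-0.0018,-0.001,0,-1,-0.0018,-0.001,0,-1,-0.0018,-0.001,0,-1,-0.0018,-0.001,0,-1,-0.0018,-0.001,0,-1,-0.0018,-0.001,0,-1,-0.0014,-0.0008,0,-0.8,-0.0009,-0.0005,0,-0.5]

```text
time: 40.8
eef_pos: [0.6026, -0.1186, 0.0403]
orientation: [-0.507, 0.862, -0.0, 0.0]
force: [-1.3, -0.9, -0.1]
width: 0.0
grasp_force: 0.5
```

```bash
python3 -c "
from h import *
tab()"
```

```text
t40.80 p [ 0.6026 -0.1186  0.0403] psi-119.1 q [ 0.4   1.1  -0.55  1.49  0.73  0.77  2.18] r*1000 [ -19.3 -112.6] az-58.9 F u,t,z [ 1.5  0.1 -0.1]
t40.85 p [ 0.6027 -0.1186  0.0403] psi-119.1 q [ 0.4   1.1  -0.55  1.49  0.73  0.77  2.18] r*1000 [ -19.3 -112.7] az-58.8 F u,t,z [-0.   0.4  0.1]
out 0.0993 lat 0.0566 shift [-0.0006 -0.0007] push-dir yaw err -0.021005306814280627
table 118.38391722627755 0.1790010039464809
```

>>> step_arm:
  moves: [-0.0009,-0.0005,0,-0.5,-0.0014,-0.0008,0,-0.8,-0.0016,-0.0009,0,-0.9,-0.0016,-0.0009,0,-0.9,-0.0016,-0.0009,0,-0.9,-0.0016,-0.0009,0,-0.9,-0.0012,-0.0007,0,-0.7,-0.0009,-0.0005,0,-0.5,-0.0009,-0.0005,0,-0.5,-0.0009,-0.0005,0,-0.5]

```text
time: 41.9
eef_pos: [0.6144, -0.1105, 0.0403]
orientation: [-0.559, 0.829, -0.0, -0.0]
force: [-0.2, -1.0, -0.3]
width: 0.0002
grasp_force: 0.5
```

>>> step_arm:
  moves: [-0.0009,-0.0005,0,-0.5,-0.0009,-0.0005,0,-0.5,-0.0009,-0.0005,0,-0.5,-0.0009,-0.0005,0,-0.5]

```text
time: 42.3
eef_pos: [0.6176, -0.1078, 0.0403]
orientation: [-0.573, 0.819, -0.0, -0.0]
force: [-0.8, -1.6, -0.6]
width: -0.0003
grasp_force: 0.5
```

```bash
python3 -c "
from h import *
tab()"
```

```text
t42.30 p [ 0.6176 -0.1078  0.0403] psi-110.0 q [ 0.39  1.12 -0.6   1.44  0.76  0.82  2.32] r*1000 [ -19.  -112.7] az-49.6 F u,t,z [ 1.8 -0.4 -0.6]
t42.35 p [ 0.6177 -0.1077  0.0403] psi-110.0 q [ 0.39  1.12 -0.6   1.44  0.76  0.82  2.32] r*1000 [ -18.9 -112.7] az-49.5 F u,t,z [ 1.  -0.8 -0.4]
out 0.0995 lat 0.0562 shift [-0.0002 -0.0005] push-dir yaw err -0.040952039057044726
table -20.960951918285527 0.16034056509091166
```

>>> step_arm:
  moves: [-0.0009,-0.0005,0,-0.4,-0.0009,-0.0005,0,-0.4,-0.0005,-0.0003,0,-0.2]

```text
time: 42.7
eef_pos: [0.6189, -0.1069, 0.0402]
orientation: [-0.58, 0.814, -0.0, -0.001]
force: [-6.7, -5.8, 5.1]
width: -0.0001
grasp_force: 3.7
```

>>> step_arm:
  moves: [-0.0009,-0.0005,0,-0.3,-0.0005,-0.0003,0,0,0,0,0,0]

```text
time: 43.0
eef_pos: [0.6194, -0.107, 0.0401]
orientation: [-0.582, 0.813, -0.0, -0.002]
force: [-10.5, -9.4, 6.1]
width: -0.0001
grasp_force: 6.1
```

```bash
python3 -c "
from h import *
tab()"
```

```text
t43.00 p [ 0.6194 -0.107   0.0401] psi-108.8 q [ 0.38  1.12 -0.6   1.43  0.76  0.83  2.34] r*1000 [ -19.6 -113.1] az-48.6 F u,t,z [13.9  2.2  6.1]
t43.05 p [ 0.6194 -0.107   0.0401] psi-108.8 q [ 0.38  1.12 -0.6   1.43  0.76  0.83  2.34] r*1000 [ -19.6 -113.1] az-48.6 F u,t,z [13.8  3.4  5.1]
out 0.0996 lat 0.0571 shift [-0.0011 -0.0004] push-dir yaw err -0.0004888397033647113
table -18.841973987904044 0.16004649924570585
```

Firm resistance at the stop (14 N) at the expected angle (-19°). Backing off and lifting.

>>> step_arm:
  moves: [0.002,0,0,0,0.005,0,0,0,0.012,0,0,0,0.012,0,0,0,0,0,-0.02,0,0,0,-0.04,0,0,0,-0.04,0,0,0,-0.04,0,0.04,0,-0.03,0,0.04,0,0,0]

```text
time: 44.1
eef_pos: [0.5856, -0.2116, 0.2144]
orientation: [-0.583, 0.813, -0.002, 0.002]
force: [0.6, -0.3, -1.0]
width: -0.0002
grasp_force: 0.0
```

>>> step_arm:
  moves: [0.045,0,0,0,0.045,0,0,0,0.045,0,0,0,0.02,0,0,0,0,0,0,0,0,0,0,0]

```text
time: 44.7
eef_pos: [0.5346, -0.3574, 0.2101]
orientation: [-0.582, 0.813, 0.0, 0.0]
force: [0.1, 0.9, 0.4]
width: 0.0001
grasp_force: 0.0
```

```bash
python3 -c "
from h import *
im=tab(); a=cv2.resize(im[150:310,220:430],None,fx=3,fy=3); s=camera('side'); b=cv2.resize(s[170:330,210:350],None,fx=2.5,fy=3)
cv2.imwrite('pics/t3.png',a[:,:,::-1]); cv2.imwrite('pics/s3.png',cv2.resize(s[160:350,200:420],None,fx=3,fy=3)[:,:,::-1])
for r in pinpoint('ring_index','top')[:1]:
  g=ray('top',r['position'],.065)[:2]-C; print(np.degrees(np.arctan2(g[1],g[0])),r['confidence'])"
```

```text
t44.70 p [ 0.5346 -0.3574  0.2101] psi-108.8 q [ 0.89  0.97 -0.89  1.24  0.74  1.26  2.82] r*1000 [-267.8 -204.1] az-91.5 F u,t,z [-0.8  0.5  0.4]
t44.75 p [ 0.535  -0.3566  0.2104] psi-108.8 q [ 0.89  0.97 -0.89  1.24  0.74  1.26  2.82] r*1000 [-267.1 -203.6] az-91.4 F u,t,z [-1.  -0.1  0.3]
out 0.1004 lat 0.3205 shift [-0.2645  0.    ] push-dir yaw err -0.07538803039535659
table -18.22440133281407 0.16191144666423996
12.342760172111792 0.78
```

View pics/t3.png

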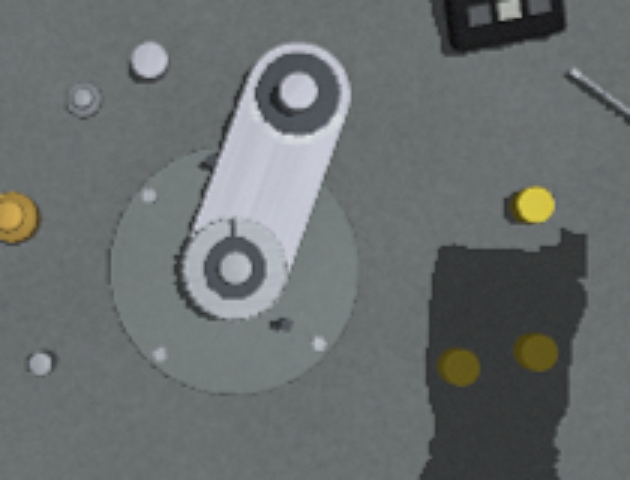

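View pics/s3.png

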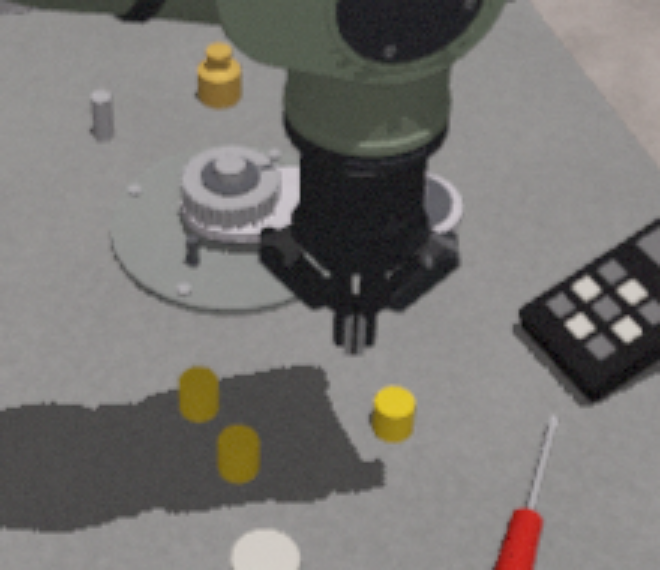

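The table rests against the far pin (207,162), and the specimen stands upright on the platen at (297,92). The index at (233,228) is back near +x after two turns. Joint 7 is close to its limit, so I'll turn it back a bit and hand in.

>>> step_arm:
  moves: [0,0,0,4,0,0,0,8,0,0,0,8,0,0,0,4,0,0,0,0,0,0,0,0]

```text
time: 45.5
eef_pos: [0.5353, -0.3565, 0.2105]
orientation: [-0.402, 0.916, -0.0, -0.0]
force: [0.3, 0.9, -0.9]
width: -0.0002
grasp_force: 0.0
```

```bash
python3 -c "
from h import *
st(); print(workorder.finish_job())"
```

```text
t45.50 p [ 0.5353 -0.3565  0.2105] psi-132.6 q [ 0.86  0.95 -0.8   1.24  0.67  1.21  2.44] r*1000 [-161.8 -294.3] az-91.4 F u,t,z [-0.7  0.7 -0.9]
the job is handed in; nothing more can be done
None
```

Job handed in at 45.5 s: I loosened the ring about two full turns counter-clockwise (index within about 5° of its start angle), then swung the table against its far stop; the specimen is still upright on its platen and the hand is clear.

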